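Slide a plate under the drilling-jig bridge and pin it

ROBOT

A 6-joint arm with a two-finger parallel gripper is mounted at the origin on a cart in front of the work surface, level with it; the furniture and walls round the work are solid. World frame = base frame: x ahead of the robot, y to its left, z up, the work surface at z = 0. Lengths are in m, angles in rad, forces in N, time in s.
With the tool pointing down it reaches from about 0.425 to 0.95 m from the base axis. Payload 3.5 kg.
Tool frame: the origin (TCP) lies midway between the tips of the shut fingers; the grasp point (between the pads) lies ctrl.hold_point_z behind it (ctrl.hold_point_z is the distance from the TCP to the grasp point, in m); z points along the fingers, x is the direction in which the jaws open and shut, and the axes are right-handed (so a half turn about z gives the same grasp; the last joint's range is limited). The gripper opens to 85 mm and grips with 20 to 120 N. Pads are 22 mm wide; open, the fingers measure 114 mm over their backs; the gripper's body (76 mm by 85 mm) begins 54 mm behind the grasp point. The pads swing forward as they close: fully open they stand 13 mm farther back than shut.
Start: joints at [-1.295, 0.286, 1.577, -0, 1.279, -0.15], TCP at [0.279, -0.615, 0.231] pointing down, gripper open.
Joint ranges: [-2.77, 2.77], [-0.9, 2.22], [0.21, 2.48], [-1.53, 4.67], [0.24, 2.81], [-2.84, 2.84]. Speed limits (rad/s): [2.79, 2.79, 3.14, 3.14, 3.14, 3.14].

INTERFACE

Orientations are given as a unit quaternion [x, y, z, w].
In Python, from plant import ctrl gives the robot as it stands.
- The arm moves only by the tool step_arm, never from a script. Its arguments are lists of equal length, an entry for each row: "gripper": the gripper's target within -1 to 1 (shut at 1, half-way at 0, fully open at -1); "linear": the shift along the tool's x, y, z in m, a list of three; "delta_rot": the turn, a rotation vector about the tool's x, y, z in degrees, a list of three. A call has 1 to 20 rows; each row is the pose to reach, as a shift and turn from the pose commanded when the call began, along the tool's axes at that moment; what a row does not reach only later rows make up. A row lasts 1/8 s, in which the tool goes at most 62.5 mm and 10.7 degrees, less where a joint would pass 70% of its speed; a pose out of reach is approached as far as the arm can. A call with a gripper value outside its range is refused whole. The fingers move at their own pace and stop on an object; "grip_force" is the grip in N (left out, the last holds). Time passes only in rows, so rows that repeat a pose let the fingers close. It gives the time, the measured TCP pose, the force and the opening at its end, in the units of the state.
- ctrl.get_state(): the state, without advancing time (a new reading comes with each control period).
- ctrl.read_camera(name): name is "scene" or "top" or "wrist"; returns a dict with "frame" (420x560x3 uint8, red, green, blue), "fx", "fy", "cx", "cy" (pixels), "k1" (the pictures are not rectified: a ray, as slopes to the right and down, at radius r is drawn at 1 + k1 r^2 times it, then the intrinsics apply), "view" (4x4, takes a point from world to camera coordinates). Camera axes: x right, y down, z forward; pixel columns grow to the right and rows downward; lengths in m; the calibration is good to about 2 mm. A picture is of the moment at which its call begins. There is no depth.
- ctrl.sign_off(): hands the job in, once; it reports no verdict.
The state is a dict: "time": time; "qpos": joint angles; "dq": joint speeds; "joint_efforts": joint torques, N m; "eef_pos": TCP position; "tcp_rot": TCP orientation; "contact_force": force on the tool from outside, world axes, zero at the start; "wrist_torque": the same for the moment, N m; "opening": opening from 0.0 (shut) to 1.0 (fully open).
Only numpy, scipy, OpenCV 4.12 (cv2) and the standard library are available. Lean on these libraries where they do the work, as an engineer would, in place of code of your own. Each camera call takes 0.05 s, during which the arm holds its last target. There are 200 camera calls.

TASK

Slide the plywood plate flat along the bench, hole end first, into the drilling jig and under its low bridge until it is fully home against the jig's end stop; push it with the fingers only, never lift or tip it. Then press the knob on top of the bridge all the way down, so that the locating pin goes through the plate's hole. Leave the other things where they stand.

Things in the scene. Friction and masses are not known exactly. Their poses are not given: they have to be found in the camera images.
- plate: Loose plywood plate flat on the bench, 120 mm long (own x), 80 wide (own y), 12 thick, about 0.15 kg. Origin at the centre of its underside. A 20 mm through hole is centred 20 mm from the origin along own +x, 40 mm from the leading edge. Starts to the right of the jig's mouth, leading edge roughly toward it, up to about 0.6 rad askew and several cm off its centre line.
- jig: Aluminium drilling jig fixed to the bench (place and yaw vary). Origin at bench level on its centre line; own +x: the way the plate goes in, roughly to the robot's left; z up. It has no floor: the plate slides on the bench. Side rails 16 mm high, inner faces at own y = +-44 mm (4 mm play a side), from own x = -20 to 72 mm. The plate is home when its origin and axes match the jig's.
- mouth (a point): Middle of the jig's mouth at bench level, jig own x = -62 mm: two flared lead-ins, 16 mm high, narrow at 30 degrees a side from about 135 mm here to 88 mm between the rails.
- bridge (a point): Centre of the bridge's underside, 16 mm above the bench (4 mm headroom over the plate). The bridge spans jig own x = 0 to 40 mm; its top is 34 mm above the bench. With the plate home, its rear 60 mm still stick out before the bridge.
- stop (a point): Middle of the end stop's face at bench level, jig own x = 60 mm; the stop is 16 mm high. The plate's leading edge rests here when home.
- pin (a joint): Travel of the locating pin through the bridge: 0 = raised (start), 0.014 m = fully down. Vertical, stays where it is left, no spring; about 5 N of push moves it. The pin is 8 mm thick with a coned tip; its tip clears the plate when raised and reaches 14 mm lower when down. It jams on the plate if the hole is not below it.
- knob_top (a point): Centre of the top of the pin's round black knob, 28 mm across, 12 mm thick; at jig own x = 20 mm, y = 0; 64 mm above the bench when raised, 50 mm when fully down.
- glue_bottle: Bystander: small bottle with red cap, 40 mm across, 95 mm high, standing beyond the jig's end stop. Origin under its centre.
- bolt_tin: Bystander: round open tin of bolts, 85 mm across, 36 mm high, beyond the jig's end stop. Origin under its centre.
- tape_roll: Bystander: roll of masking tape lying flat, 94 mm across, 19 mm high, at the near right corner of the bench. Origin under its centre.
- stirring_stick: Bystander: flat wooden stick 179 x 18 x 4 mm lying at the left, near the long raised rail. Origin under its centre.
- timer_box: Bystander: white timer box 72 x 93 x 48 mm at the left. Origin under its centre.
- measuring_cup: Bystander: clear plastic cup, 91 mm across, 100 mm high, at the left. Origin under its centre.

How it is judged:
On the way, in this order (a step that is already met when the one before it is completed fails the run):
1. the plate lies home under the bridge against the end stop, the pin still raised (x of plate in the frame of jig between -0.005 and 0.005 m and y of plate in the frame of jig between -0.007 and 0.007 m and angle between the x axis of plate and the x axis of jig, either way round below 0.12 rad and value of joint pin below 0.003 m), for 0.2 s.
2. the locating pin is pressed down through the plate's hole (value of joint pin above 0.011 m), for 0.2 s.
At the end, for the whole second after the job is handed in: The plate lies flat and still in the jig, its origin within 5 mm of home along the jig and within 7 mm of its centre line, aligned within 0.12 rad, and the pin is down by more than 11 mm (x of plate in the frame of jig between -0.005 and 0.005 m and y of plate in the frame of jig between -0.007 and 0.007 m and angle between the x axis of plate and the x axis of jig, either way round below 0.12 rad and value of joint pin above 0.011 m and height (world z) of plate below 0.004 m and angle between plate's own z axis and vertical below 0.05 rad and linear speed of plate below 0.01 m/s); the robot touches nothing.
It fails at once if the plate is lifted off the bench or tipped (height (world z) of plate above 0.008 m or angle between plate's own z axis and vertical above 0.1 rad).
It fails at once if a bystander is moved by more than 20 mm or knocked over (distance of any of glue_bottle, bolt_tin, tape_roll, stirring_stick, timer_box, measuring_cup from where it was at the start of the episode above 0.02 m or angle between any of glue_bottle, measuring_cup's own z axis and vertical above 0.4 rad).
It also fails if it takes over 72 s, if anything falls off the work surface, if the arm or the gripper's body presses on something with over 40 N, if the wrist force passes 120 N, or if a joint passes its speed limit or range.

## Working session

There is one attempt and no reset: what is moved stays moved. The work goes in short steps, Python scripts to look and compute and a tool call to move; the robot and the scene stay as the last step left them, time stands still between calls to the robot, and variables do not carry over. Pictures are saved under pics/ and viewed, on a budget of 10 in all, crops included, one or two more only if the job needs it, and the job is handed in when it is done.

Besides the shell and the picture viewer there is one more tool, called after "Request:" as name(argument=value, ...) on one line, values as JSON. step_arm: Moves the arm, as the interface text tells. Its arguments: {"type":"object","properties":{"gripper":{"type":"array"},"linear":{"type":"array"},"delta_rot":{"type":"array"},"grip_force":{"type":"number"}},"required":["gripper","linear","delta_rot"]}

```bash
mkdir -p pics; cat > h.py <<'E'
import numpy as np,cv2,json
from plant import ctrl
def snap(n,fn):
    c=ctrl.read_camera(n); cv2.imwrite(f'pics/{fn}.png',c['frame'][:,:,::-1])
    np.savez(f'pics/{fn}.npz',**{k:v for k,v in c.items()}); return c
def load(fn): return dict(np.load(f'pics/{fn}.npz'))
def K(c): return np.array([[c['fx'],0,c['cx']],[0,c['fy'],c['cy']],[0,0,1]],float),np.array([c['k1'],0,0,0,0],float)
def world(c,uv,z):
    k,d=K(c); p=cv2.undistortPoints(np.array(uv,float).reshape(-1,1,2),k,d).reshape(-1,2)
    V=np.array(c['view']); R,t=V[:3,:3],V[:3,3]; o=-R.T@t
    r=np.c_[p,np.ones(len(p))]@R
    return o+r*((z-o[2])/r[:,2])[:,None]
def pix(c,P):
    k,d=K(c);V=np.array(c['view']);return cv2.projectPoints(np.array(P,float).reshape(-1,3),cv2.Rodrigues(V[:3,:3])[0],V[:3,3],k,d)[0].reshape(-1,2)
E
python3 - <<'E'
from h import *
for n in('scene','top'):
    c=snap(n,n+'0'); V=np.array(c['view']); print(n,-V[:3,:3].T@V[:3,3],V[2,:3],c['fx'],c['k1'])
s=ctrl.get_state();print(s['time'],s['eef_pos'],s['tcp_rot'],ctrl.hold_point_z)
E
```

```text
scene [-0.30401529  0.80951727  0.63541242] [ 0.65049962 -0.59705478 -0.46944204] 445.3228573831886 -0.029867634058936207
top [0.37676547 0.09108028 1.06795968] [ 0.08096775  0.0272842  -0.99634321] 379.5968682036181 0.02994785479263593
0.1 [ 0.27868775 -0.61412108  0.23006092] [ 8.40552505e-01 -5.41728992e-01 -8.06374900e-04 -7.31155995e-04] 0.0187
```

View pics/top0.png

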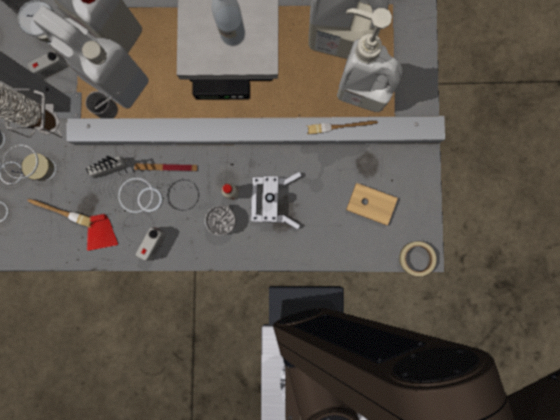

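View pics/scene0.png

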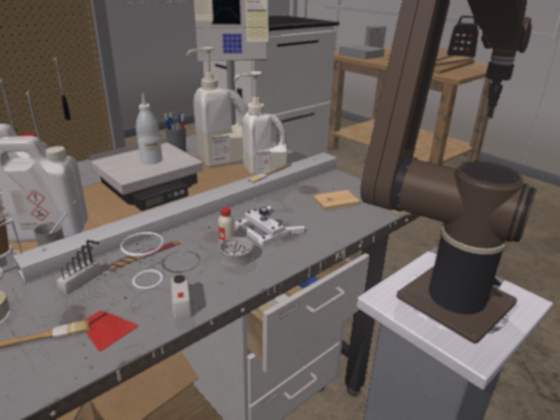

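The top view shows the jig at about (267,198) with its mouth to the right, the knob at (270,198), and the plate at (372,204) with its hole at (365,202). The tape is at (418,258) and the bottle and tin are left of the jig. I'll enlarge the work area next.

```bash
python3 - <<'E'
from h import *
im=cv2.imread('pics/top0.png')[155:245,215:415]
cv2.imwrite('pics/crop1.png',cv2.resize(im,None,fx=4,fy=4,interpolation=cv2.INTER_CUBIC))
E
```

```text
(no output)
```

View pics/crop1.png

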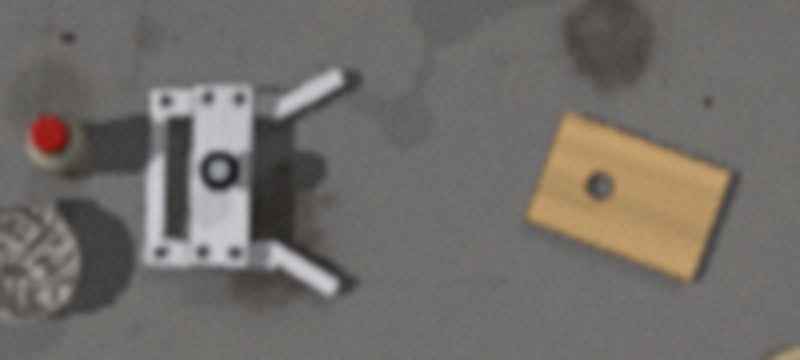

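The crop shows plate corners at (568,113), (733,172), (692,282) and (527,218), and the hole at (600,186). The bridge screws are at (208,98), (240,98), (202,252) and (236,252), and the knob is at (220,171).

```bash
cat >> h.py <<'E'
def plate(c,box=None):
    f=np.array(c['frame']); hsv=cv2.cvtColor(np.ascontiguousarray(f),cv2.COLOR_RGB2HSV)
    m=cv2.inRange(hsv,(8,70,90),(28,255,255))
    if box: mm=np.zeros_like(m);mm[box[1]:box[3],box[0]:box[2]]=255;m&=mm
    cs=cv2.findContours(m,cv2.RETR_EXTERNAL,cv2.CHAIN_APPROX_NONE)[0];k=max(cs,key=cv2.contourArea)
    w=world(c,k.reshape(-1,2).astype(float),.012)[:,:2]
    r=cv2.minAreaRect((w*1000).astype(np.float32)); return r
E
python3 - <<'E'
from h import *
c=load('top0'); g=lambda u,v:(215+(u+.5)/4-.5,155+(v+.5)/4-.5)
print('plate',plate(c,(330,170,400,235)))
P=world(c,[g(568,113),g(733,172),g(692,282),g(527,218)],.012);print(P.mean(0));d=(P[0]+P[3]-P[1]-P[2])[:2];print(np.arctan2(d[1],d[0]))
print('hole',world(c,[g(600,186)],.012))
S=world(c,[g(208,98),g(240,98),g(202,252),g(236,252)],.034);e=(S[0]+S[1]-S[2]-S[3])[:2]
print('bridge',S.mean(0),'len',np.linalg.norm(e)/2,'yaw jig x',np.arctan2(e[1],e[0])+np.pi/2, )
print('knob',world(c,[g(220,171)],.064))
F=world(c,[g(345,78),g(335,290)],.016);print('flare tips',F)
E
```

```text
plate ((486.0615234375, -144.17410278320312), (122.96770477294922, 83.55735778808594), 69.00485229492188)
[ 0.48602754 -0.14552149  0.012     ]
1.205387257087875
hole [[ 0.49304439 -0.12526295  0.012     ]]
bridge [0.49881696 0.13673921 0.034     ] len 0.10629231125694852 yaw jig x 1.5414552249482198
knob [[0.49775529 0.1364264  0.064     ]]
flare tips [[0.56885648 0.05127428 0.016     ]
 [0.42053247 0.05869847 0.016     ]]
```

```bash
cat >> h.py <<'E'
from scipy.spatial.transform import Rotation as Ro
def rel(target,yawdeg,s=None):
    """target TCP xyz, tool-x yaw in world -> linear, delta_rot in tool axes of now"""
    s=s or ctrl.get_state(); R=Ro.from_quat(s['tcp_rot'])
    T=Ro.from_euler('z',yawdeg,degrees=True)*Ro.from_quat([1,0,0,0])
    return (R.inv().apply(np.array(target)-s['eef_pos'])*1000).round(1),(R.inv()*T).as_rotvec(degrees=True).round(2)
E
python3 - <<'E'
from h import *
c=load('top0');print('tape',world(c,[(418,258)],.019))
print(rel((.449,-.243,.12),-21))
E
```

```text
tape [[ 0.33716816 -0.26411088  0.019     ]]
(array([-267.4, -308.4,  110.7]), array([ -0.07,   0.11, -44.6 ]))
```

Request:
step_arm(gripper=[0, 0, 0, 0, 0, 0, 0, 0, 0], linear=[[-0.04, -0.046, 0], [-0.08, -0.092, 0], [-0.12, -0.138, 0.02], [-0.16, -0.184, 0.04], [-0.2, -0.23, 0.07], [-0.24, -0.277, 0.1], [-0.267, -0.308, 0.111], [-0.267, -0.308, 0.111], [-0.267, -0.308, 0.111]], delta_rot=[[0, 0, -7], [0, 0, -14], [0, 0, -21], [0, 0, -28], [0, 0, -35], [0, 0, -42], [-0.1, 0.1, -44.6], [-0.1, 0.1, -44.6], [-0.1, 0.1, -44.6]])

```text
time: 1.23
eef_pos: [0.4492, -0.2445, 0.1205]
tcp_rot: [0.983, -0.182, 0.0, 0.001]
contact_force: [-0.4, 0.1, 0.4]
opening: 0.499
```

```bash
python3 - <<'E'
from h import *
s=ctrl.get_state();print(s['time'],s['eef_pos'],s['tcp_rot'],s['opening'],s['contact_force'])
c=snap('wrist','w1')
print('plate pred corners',pix(c,[[.486,-.1455,.012]]))
print(rel((.449,-.243,.0015),-21))
E
```

```text
1.225 [ 0.44916336 -0.24452038  0.12045305] [ 9.83300737e-01 -1.81981940e-01  3.32084361e-04  1.45748640e-03] 0.4991763124545613 [-0.36428795  0.11030023  0.39859775]
plate pred corners [[280.53317522  69.00459634]]
(array([ -1.3,  -2.4, 119.4]), array([ 0.17, -0.12, -0.04]))
```

View pics/w1.png

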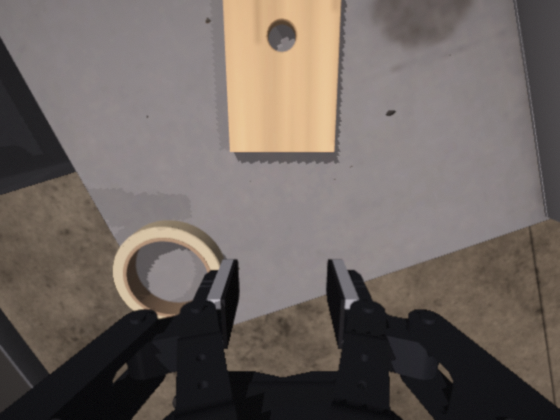

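The wrist view shows the plate's rear edge running (231,152) to (335,151), square to the fingers, and the hole at (281,35). The tape is clear at the lower left. I'll descend and check the rear edge against this view.

```bash
python3 - <<'E'
from h import *
c=load('w1');P=world(c,[(231,152),(335,151),(281,35)],.012);print(P,P[:2].mean(0)); d=P[2]-P[:2].mean(0);print(np.degrees(np.arctan2(d[1],d[0])),np.linalg.norm(d))
E
```

```text
[[ 0.4296983  -0.18655806  0.012     ]
 [ 0.50400635 -0.21426157  0.012     ]
 [ 0.49414376 -0.12525859  0.012     ]] [ 0.46685233 -0.20040982  0.012     ]
70.04133466151521 0.0799532942068792
```

Request:
step_arm(gripper=[0, 0, 0, 0], linear=[[-0.001, -0.002, 0.05], [-0.001, -0.002, 0.1], [-0.001, -0.002, 0.117], [-0.001, -0.002, 0.117]], delta_rot=[[0.2, -0.1, 0], [0.2, -0.1, 0], [0.2, -0.1, 0], [0.2, -0.1, 0]])

```text
time: 1.78
eef_pos: [0.4484, -0.2432, 0.0031]
tcp_rot: [0.983, -0.183, -0.001, -0.001]
contact_force: [0.1, -0.1, -0.4]
opening: 0.498
```

```bash
python3 - <<'E'
from h import *
c0=np.array([.4865,-.1445]);
for i in range(1,15):
    f=i/14; a=np.radians(69.5+18.7*f); c=np.array([.4865,-.1445])
    # arc with heading interpolated, length 0.105 
    aa=np.radians(69.5+18.7*np.linspace(0,f,50)); c=c+0.1*f*np.array([np.cos(aa).mean(),np.sin(aa).mean()])
    c[0]-= .004*f  # end on line
    t=c-.0705*np.array([np.cos(a),np.sin(a)])
    l,r=rel((t[0],t[1],-.002),np.degrees(a)-90.)
    print(i,c.round(4),l,r)
E
```

```text
1 [ 0.4886 -0.1378] [  2.  -42.3   5.1] [-0.1   0.12 -1.93]
2 [ 0.4906 -0.131 ] [  3.  -49.4   5.1] [-0.1   0.12 -3.27]
3 [ 0.4924 -0.1242] [  3.9 -56.6   5.2] [-0.1   0.12 -4.6 ]
4 [ 0.4941 -0.1173] [  4.6 -63.7   5.2] [-0.1   0.11 -5.94]
5 [ 0.4956 -0.1104] [  5.2 -70.9   5.2] [-0.1   0.11 -7.28]
6 [ 0.4969 -0.1034] [  5.6 -78.1   5.2] [-0.1   0.11 -8.61]
7 [ 0.4981 -0.0965] [  5.8 -85.3   5.2] [-0.1   0.11 -9.95]
8 [ 0.4991 -0.0894] [  5.8 -92.5   5.2] [ -0.11   0.11 -11.28]
9 [ 0.5    -0.0824] [  5.7 -99.8   5.2] [ -0.11   0.11 -12.62]
10 [ 0.5007 -0.0753] [   5.4 -107.     5.2] [ -0.11   0.11 -13.95]
11 [ 0.5012 -0.0682] [   4.9 -114.2    5.2] [ -0.11   0.11 -15.29]
12 [ 0.5015 -0.0611] [   4.2 -121.4    5.3] [ -0.11   0.1  -16.63]
13 [ 0.5017 -0.054 ] [   3.4 -128.6    5.3] [ -0.11   0.1  -17.96]
14 [ 0.5017 -0.0468] [   2.4 -135.8    5.3] [ -0.11   0.1  -19.3 ]
```

Request:
step_arm(gripper=[0, 0, 0, 0, 0, 0, 0, 0, 0, 0, 0, 0, 0, 0, 0, 0, 0, 0, 0, 0], linear=[[0, 0, 0.005], [0.001, -0.015, 0.005], [0.001, -0.028, 0.005], [0.001, -0.034, 0.005], [0.0015, -0.041, 0.005], [0.002, -0.048, 0.005], [0.0025, -0.055, 0.005], [0.003, -0.062, 0.005], [0.003, -0.069, 0.005], [0.003, -0.076, 0.005], [0.003, -0.083, 0.005], [0.0027, -0.09, 0.005], [0.0023, -0.097, 0.005], [0.0018, -0.104, 0.005], [0.0012, -0.111, 0.005], [0.0003, -0.118, 0.005], [-0.0007, -0.125, 0.005], [-0.0018, -0.131, 0.005], [-0.003, -0.136, 0.005], [-0.003, -0.136, 0.005]], delta_rot=[[0, 0, 0], [0, 0, 0], [0, 0, -0.3], [0, 0, -0.6], [0, 0, -2], [0, 0, -3.4], [0, 0, -4.8], [0, 0, -6.2], [0, 0, -7.6], [0, 0, -9], [0, 0, -10.4], [0, 0, -11.8], [0, 0, -13.2], [0, 0, -14.6], [0, 0, -16], [0, 0, -17.4], [0, 0, -18.5], [0, 0, -19], [0, 0, -19.3], [0, 0, -19.3]])

```text
time: 4.28
eef_pos: [0.4945, -0.1134, -0.0018]
tcp_rot: [1.0, -0.015, -0.0, -0.001]
contact_force: [-0.6, 0.7, 1.1]
opening: 0.5
```

```bash
python3 - <<'E'
from h import *
c=snap('wrist','w2');t=snap('top','t2');print(plate(t,(270,160,400,235)))
E
```

```text
((495.1444091796875, -36.603153228759766), (108.39620208740234, 81.29322052001953), 89.65641021728516)
```

View pics/w2.png

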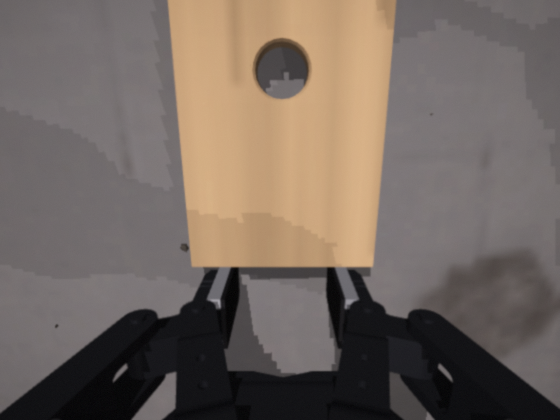

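The wrist view shows the plate flush against both fingers: rear edge (191,267) to (374,267), hole at (281,69). Now I'll compute its pose.

```bash
python3 - <<'E'
from h import *
c=load('w2');P=world(c,[(191,267),(374,267),(281.5,69)],.012);m=P[:2].mean(0);e=P[0]-P[1];print(P,m,np.degrees(np.arctan2(e[1],e[0]))-90+0)
s=ctrl.get_state();print(s['eef_pos'],2*np.degrees(np.arctan2(s['tcp_rot'][1],s['tcp_rot'][0])))
u=np.array([np.cos(1.537),np.sin(1.537)]);J=np.array([.498,.1166])
d=P[2,:2]-J; print('hole in jig',d@u,d@[-u[1],u[0]]); d=m[:2]-J; print('rear',d@u,d@[-u[1],u[0]])
g=-.08; 
for X in(-.0705-.07,-.0705-.035,-.0705-.006,-.0705+.004): print(X,rel((*(J+X*u),-.002),-1.95))
E
```

```text
[[ 0.45541342 -0.09967118  0.012     ]
 [ 0.53504879 -0.10202963  0.012     ]
 [ 0.49722314 -0.0214717   0.012     ]] [ 0.49523111 -0.1008504   0.012     ] 88.30364776383996
[ 0.49446332 -0.11374513 -0.00173996] -1.7126334932324738
hole in jig -0.13801910176003584 -0.0038890162213365215
rear -0.2174197890197266 -0.004580313085014501
-0.1405 (array([ -3.9, -89.8,   0.5]), array([-0.15,  0.06,  0.24]))
-0.1055 (array([  -3.8, -124.8,    0.6]), array([-0.15,  0.06,  0.24]))
-0.0765 (array([  -3.6, -153.8,    0.7]), array([-0.15,  0.06,  0.24]))
-0.06649999999999999 (array([  -3.6, -163.8,    0.7]), array([-0.15,  0.06,  0.24]))
```

Request:
step_arm(gripper=[0, 0, 0, 0, 0, 0, 0, 0, 0, 0, 0, 0, 0, 0, 0, 0, 0, 0], linear=[[0, -0.008, 0], [-0.0005, -0.016, 0], [-0.001, -0.024, 0], [-0.0015, -0.032, 0], [-0.002, -0.04, 0], [-0.0025, -0.048, 0], [-0.003, -0.056, 0], [-0.0035, -0.064, 0], [-0.004, -0.072, 0], [-0.004, -0.08, 0], [-0.004, -0.088, 0], [-0.004, -0.096, 0], [-0.004, -0.104, 0], [-0.004, -0.112, 0], [-0.004, -0.12, 0], [-0.004, -0.128, 0], [-0.004, -0.134, 0], [-0.004, -0.138, 0]], delta_rot=[[0, 0, 0], [0, 0, 0], [0, 0, 0], [0, 0, 0], [0, 0, 0], [0, 0, 0], [0, 0, 0], [0, 0, 0], [0, 0, 0], [0, 0, 0], [0, 0, 0], [0, 0, 0], [0, 0, 0], [0, 0, 0], [0, 0, 0], [0, 0, 0], [0, 0, 0], [0, 0, 0]])

```text
time: 6.62
eef_pos: [0.4949, 0.0241, -0.0013]
tcp_rot: [1.0, -0.015, -0.0, -0.001]
contact_force: [0.4, -0.4, 0.3]
opening: 0.501
```

```bash
python3 - <<'E'
from h import *
c=snap('wrist','w3')
E
```

```text
(no output)
```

View pics/w3.png

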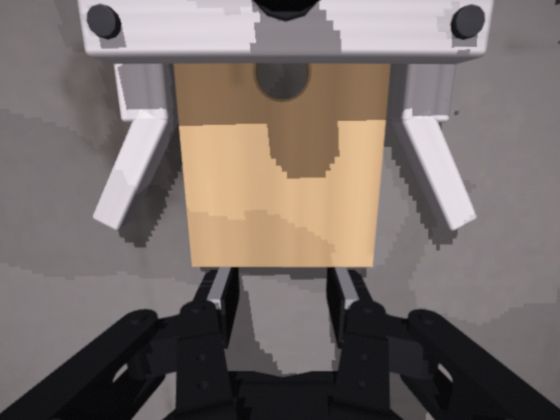

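The plate sits centred between the rails, its rear edge still at row 267 and its hole at the bridge edge (281,75). I'll push the last ~19 mm slowly, watching the force.

Request:
step_arm(gripper=[0, 0, 0, 0, 0, 0, 0, 0], linear=[[0, -0.003, 0], [0, -0.006, 0], [0, -0.009, 0], [0, -0.012, 0], [0, -0.014, 0], [0, -0.016, 0], [0, -0.018, 0], [0, -0.018, 0]], delta_rot=[[0, 0, 0], [0, 0, 0], [0, 0, 0], [0, 0, 0], [0, 0, 0], [0, 0, 0], [0, 0, 0], [0, 0, 0]])

```text
time: 7.68
eef_pos: [0.4954, 0.042, -0.0012]
tcp_rot: [1.0, -0.015, -0.0, -0.001]
contact_force: [0.8, -0.1, -0.6]
opening: 0.499
```

Request:
step_arm(gripper=[0, 0, 0], linear=[[0, -0.001, 0], [0, -0.002, 0], [0, -0.002, 0]], delta_rot=[[0, 0, 0], [0, 0, 0], [0, 0, 0]])

```text
time: 8.05
eef_pos: [0.4955, 0.0438, -0.0013]
tcp_rot: [1.0, -0.015, -0.0, -0.001]
contact_force: [-0.6, -0.2, 1.1]
opening: 0.5
```

Request:
step_arm(gripper=[0, 0, 0], linear=[[0, -0.001, 0], [0, -0.002, 0], [0, -0.002, 0]], delta_rot=[[0, 0, 0], [0, 0, 0], [0, 0, 0]])

```text
time: 8.43
eef_pos: [0.4956, 0.0458, -0.0012]
tcp_rot: [1.0, -0.015, -0.0, -0.001]
contact_force: [-0.7, -0.9, -0.1]
opening: 0.5
```

Request:
step_arm(gripper=[0, 0, 0], linear=[[0, -0.001, 0], [0, -0.002, 0], [0, -0.002, 0]], delta_rot=[[0, 0, 0], [0, 0, 0], [0, 0, 0]])

```text
time: 8.8
eef_pos: [0.4956, 0.0461, -0.0012]
tcp_rot: [1.0, -0.014, -0.0, 0.001]
contact_force: [-1.5, -8.8, 0.8]
opening: 0.498
```

There is 8.8 N at y=0.046, so the plate is on the stop. I'll back off, rise, shut the fingers and look.

Request:
step_arm(gripper=[0, 0, 0, 0, 1, 1, 1, 1], linear=[[0, 0.006, 0], [0, 0.02, 0], [0, 0.03, -0.03], [0, 0.03, -0.08], [0, 0.02, -0.14], [0, 0.01, -0.15], [0, 0.01, -0.15], [0, 0.01, -0.15]], delta_rot=[[0, 0, 0], [0, 0, 0], [0, 0, 0], [0, 0, 0], [0, 0, 0], [0, 0, 0], [0, 0, 0], [0, 0, 0]])

```text
time: 9.8
eef_pos: [0.4938, 0.0375, 0.1464]
tcp_rot: [1.0, -0.015, -0.002, -0.001]
contact_force: [0.2, 0.5, 0.3]
opening: -0.002
```

```bash
python3 - <<'E'
from h import *
c=snap('wrist','w4')
E
```

```text
(no output)
```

View pics/w4.png

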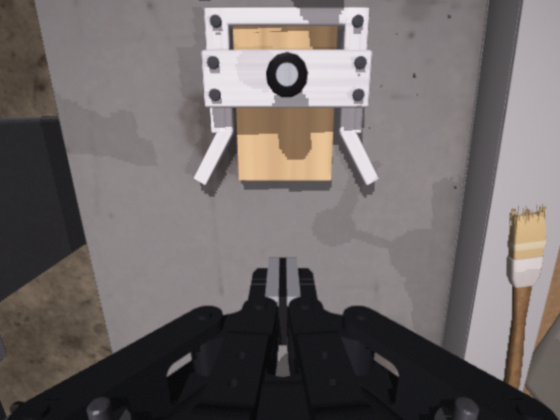

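The plate's front edge (row 26) meets the stop bar, and its rear edge is at row 181 (237 to 332). The knob is at (287,74), the bridge screws at (213,62), (361,62), (214,95) and (358,95).

```bash
python3 - <<'E'
from h import *
c=load('w4');R=world(c,[(237,181),(332,181)],.012);S=world(c,[(213,62),(361,62),(214,95),(358,95)],.034)
B=world(c,[(205,106),(368,106)],.034)
k=world(c,[(287,74)],.064)[0]
print('rear',R,'bridge',S.mean(0),'frontedge',B.mean(0),'knob',k)
e=(S[1]+S[3]-S[0]-S[2]);print(np.degrees(np.arctan2(e[1],e[0])),'plate',np.degrees(np.arctan2(*(R[1]-R[0])[1::-1])))
print('rear->bridgeC',S.mean(0)[1]-R[:,1].mean())
print(rel((.4985,k[1],.085),-1.95)); print(rel((k[0],k[1],.085),-1.95))
E
```

```text
rear [[0.4549576  0.05813077 0.012     ]
 [0.53715498 0.05574981 0.012     ]] bridge [0.49968274 0.13745241 0.034     ] frontedge [0.49918084 0.1184793  0.034     ] knob [0.49978682 0.13748293 0.064     ]
-1.7142572842202162 plate -1.6591904154975166
rear->bridgeC 0.08051211535861388
(array([   2. , -100. ,   61.5]), array([-0.11,  0.28,  0.24]))
(array([   3.3, -100.1,   61.5]), array([-0.11,  0.28,  0.24]))
```

The rear edge to bridge centre measures 80.5 mm against a nominal 80, and the plate and jig angles agree within 0.1°. The plate is home, so I'll press the knob.

Request:
step_arm(gripper=[1, 1, 1, 1, 1, 1], linear=[[0.001, -0.03, 0], [0.002, -0.06, 0.01], [0.003, -0.09, 0.03], [0.003, -0.1, 0.06], [0.003, -0.1, 0.072], [0.003, -0.1, 0.072]], delta_rot=[[0, 0, 0], [0, 0, 0], [0, 0, 0], [0, 0.2, 0], [0, 0.2, 0], [0, 0.2, 0]])

```text
time: 10.6
eef_pos: [0.5, 0.1369, 0.0751]
tcp_rot: [1.0, -0.015, -0.0, -0.0]
contact_force: [0.3, -0.0, 0.8]
opening: 0.007
```

Request:
step_arm(gripper=[1, 1, 1, 1, 1, 1, 1, 1, 1], linear=[[0, 0, 0.003], [0, 0, 0.006], [0, 0, 0.009], [0, 0, 0.012], [0, 0, 0.015], [0, 0, 0.018], [0, 0, 0.021], [0, 0, 0.023], [0, 0, 0.023]], delta_rot=[[0, 0, 0], [0, 0, 0], [0, 0, 0], [0, 0, 0], [0, 0, 0], [0, 0, 0], [0, 0, 0], [0, 0, 0], [0, 0, 0]])

```text
time: 11.72
eef_pos: [0.5015, 0.1374, 0.0536]
tcp_rot: [1.0, -0.015, 0.002, -0.001]
contact_force: [-0.2, -0.4, 1.6]
opening: 0.003
```

Request:
step_arm(gripper=[1, 1, 1, 1, 1], linear=[[0, 0, 0.002], [0, 0, 0.004], [0, 0, 0.005], [0, 0, 0.006], [0, 0, 0.006]], delta_rot=[[0, 0, 0], [0, 0, 0], [0, 0, 0], [0, 0, 0], [0, 0, 0]])

```text
time: 12.35
eef_pos: [0.5017, 0.1375, 0.0499]
tcp_rot: [1.0, -0.015, 0.001, -0.0]
contact_force: [-6.7, -2.5, 15.0]
opening: 0.001
```

The travel ended at z=0.0499 with 15 N, so the pin is fully down. I'll retract and check.

Request:
step_arm(gripper=[1, 1, 1, 1, 1, 1, 1], linear=[[0, 0, -0.005], [0, 0, -0.03], [0, 0, -0.06], [0, 0.04, -0.1], [0, 0.08, -0.1], [0, 0.1, -0.1], [0, 0.1, -0.1]], delta_rot=[[0, 0, 0], [0, 0, 0], [0, 0, 0], [0, 0, 0], [0, 0, 0], [0, 0, 0], [0, 0, 0]])

```text
time: 13.22
eef_pos: [0.4978, 0.0366, 0.1471]
tcp_rot: [1.0, -0.016, 0.001, -0.001]
contact_force: [0.0, -0.3, 0.1]
opening: -0.002
```

```bash
python3 - <<'E'
from h import *
c=snap('wrist','w5');print([pix(c,[.4997,.1375,z]).round(1) for z in(.064,.05)]); print(ctrl.get_state()['contact_force'])
print(pix(c,[[.4997-.0025,.0570,.012]]))
E
```

```text
[array([[279.3,  72.8]]), array([[279.4,  75.2]])]
[-0.21281894  0.03627464 -0.84996842]
[[279.99728213 179.88426666]]
```

View pics/w5.png

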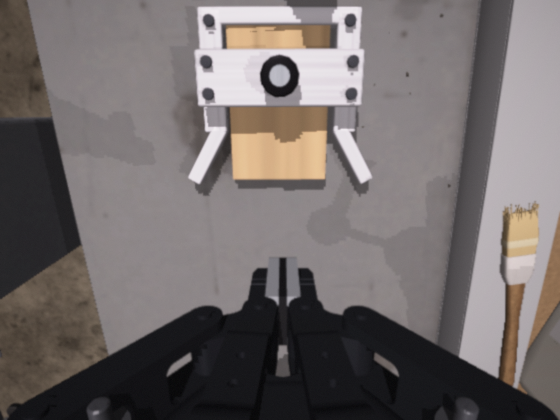

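The knob appears smaller and sits at (279,75.5), which matches the z=0.050 prediction of (279.4,75.2). The plate's rear edge is at row 180, the predicted position, and the robot is clear. Handing in.

```bash
python3 -c "
from plant import ctrl
print(ctrl.sign_off())"
```

```text
the job is handed in; nothing more can be done
None
```

The plate is home in the jig and the pin is pressed fully down through its hole. I handed the job in at about 13 s.

- **Sliding:** I pushed the plate's rear edge with the half-open fingers, turning it about 19° on the way in. It stayed flat on the bench and met the end stop with about 9 N.
- **Plate position:** Before pressing, the rear edge measured 80.5 mm from the bridge centre (nominal 80), and the plate and jig angles agreed within 0.1°.
- **Pin:** I pressed the knob with shut fingers until it stopped at z = 0.0499 m with about 15 N (nominal 0.050 m). The final picture shows the knob at the fully-down position and the plate unmoved.
- **Clear of the scene:** The arm is off everything, with only noise in the force reading. It never came near the bystanders, but I did not re-measure their positions at the end.

No check failed. The top-camera and wrist-camera estimates of the jig differed by 1–2 mm, which is within calibration.

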